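# Raise the telescopic camera stand over the model railway and hold it up

## Robot

A 7-joint arm with a two-finger parallel gripper is mounted at the origin on the work surface. World frame = base frame: x ahead of the robot, y to its left, z up, the work surface at z = 0. Lengths are in m, angles in rad, forces in N, time in s.
With the tool pointing down it reaches from about 0.35 to 0.9 m from the base axis. Payload 19.9 kg.
Tool frame: the origin (TCP) lies on the front face of the gripper's body, between the roots of the fingers; the fingertips stand 97 mm ahead of it and the grasp point (between the pads) lies 78 mm ahead of it (ctrl.finger_overhang is the z of the fingertips in the tool frame, in m); z points along the fingers, y is the direction in which the jaws open and shut (so a half turn about z gives the same grasp; the last joint's range is limited). The gripper opens to 94 mm and grips with 3 to 60 N. Pads are 16 mm wide; open, the fingers measure 119 mm over their backs; the gripper's body (75 mm by 177 mm) begins 78 mm behind the grasp point.
Start: joints at [1.192, 0.417, -0.01, 1.614, 0.005, 1.111, -0.053], TCP at [0.207, -0.59, 0.303] pointing down, gripper open.
Joint ranges: [-2.81, 2.81], [-0.39, 2.02], [-1.27, 1.25], [0.06, 2.57], [-1.19, 4.33], [0.19, 2], [-2.82, 2.82]. Speed limits (rad/s): [1.89, 1.89, 2.39, 2.39, 3.01, 3.01, 3.01].

## Interface

Orientations are given as [roll, pitch, yaw] about the fixed x, y, z axes, in that order (R = Rz(yaw) Ry(pitch) Rx(roll)).
In Python, from bench import ctrl, optics gives the robot as it stands.
- The arm moves only by the tool send_rows, never from a script. Its argument "series" is a list of rows, each a list of 5 numbers: the gripper's target within -1 to 1 (shut at 1, half-way at 0, fully open at -1), then the shift along the world's x, y, z in units of 500 mm (1.0 is 500 mm), then the turn about the world's z in units of 1.5 rad (1.0 is 1.5 rad). In form: [[hand, x, y, z, yaw], ...]. A call has exactly 8 rows; each row is the pose to reach, as a shift and turn from the pose commanded when the call began; what a row does not reach only later rows make up. A row lasts 1/10 s, in which the tool goes at most 50 mm and 8.59 degrees, less where a joint would pass 70% of its speed; a pose out of reach is approached as far as the arm can. A call with a number of a shift or a turn outside -1 to 1 is refused whole. A call with a gripper value outside its range is refused whole. The fingers move at their own pace and stop on an object; "newtons" is the grip in N (left out, the last holds). Time passes only in rows, so rows that repeat a pose let the fingers close, or fill a call up. It gives the time, the measured TCP pose, the force and the opening at its end, in the units of the state.
- ctrl.get_state(): the state, without advancing time (a new reading comes with each control period).
- optics.get_image(name): name is "side" or "top"; returns a dict with "image" (400x640x3 uint8, red, green, blue), "fx", "fy", "cx", "cy" (pixels), "k1" (the pictures are not rectified: a ray, as slopes to the right and down, at radius r is drawn at 1 + k1 r^2 times it, then the intrinsics apply), "rvec" (rotation vector, rad) and "tvec" (3), from world to camera coordinates, as OpenCV has them. Camera axes: x right, y down, z forward; pixel columns grow to the right and rows downward; lengths in m; the calibration is good to about 2 mm. A picture is of the moment at which its call begins. There is no depth.
- ctrl.finish_job(): hands the job in, once; it reports no verdict.
The state is a dict: "time_s": time; "joint_pos": joint angles; "joint_velocities": joint speeds; "joint_efforts": joint torques, N m; "tool_pos": TCP position; "tool_rot": TCP orientation; "contact_force": force on the tool from outside, world axes, zero at the start; "ft_torque": the same for the moment, N m; "finger_gap": finger opening in m.
Only numpy, scipy, OpenCV 4.12 (cv2) and the standard library are available. Lean on these libraries where they do the work, as an engineer would, in place of code of your own. Each camera call takes 0.05 s, during which the arm holds its last target.

## Task

Two small telescopic stands are screwed to the model-railway bench; one carries a box-shaped camera, the other a round lamp. Push the release button of the camera's stand right down, then take the camera in the gripper with a light grip (its shell is thin) and pull it straight up past the first stop to the second stop, so that both tube sections are fully out. Finish while still holding the camera up there, because it sinks back when let go; leave the lamp stand and everything else on the bench alone.

Things in the scene. Friction and masses are not known exactly. Their poses are not given: they have to be found in the camera images.
- camera_stand: The camera's stand, screwed down. Origin: tubes' axis, on the bench; z up, x the way the lens looks. Foot 140 x 70 x 12 mm (x -95 to +45); fixed tube 36 mm across, up to z = 84 mm; release box 36 (x) x 44 mm at x = -70 mm, top z = 100 mm. Two tubes slide up out of it, 60 mm each, without turning. A bolt from the box (z 91 to 97 mm) locks the camera down until the button is pushed.
- camera: Grey box camera on the inner tube: 44 wide (y), 32 deep (x), 40 mm tall, 0.12 kg +-30 %. Origin: centre of its underside, 102 mm above the bench retracted, 222 mm at the second stop; axes as the stand's. A 26 mm lens sticks out 10 mm on +x: grip the flat y faces. A 40 mm square plate lies 12 mm below it. Thin shell: grip with 20 to 40 N; over 120 N summed over both fingers, pull included, breaks it.
- camera_button_top (a point): Centre of the top of the camera stand's grey round release button, 24 mm across, on top of the release box, 70 mm from the tubes' axis on the -x side; 110 mm above the bench when up.
- camera_button (a joint): Travel of that button, m: 0 up, 0.006 fully down. It moves straight down against about 3 N and stays down by itself. The bolt is clear from 0.0045 on.
- camera_inner (a joint): How far the inner tube, with the camera, is out of the middle tube, m: 0 to 0.060. It comes out first (about 2.5 N upward); 0.060 is the first stop. It sinks back by its weight when let go.
- camera_outer (a joint): How far the middle tube is out of the fixed tube, m: 0 to 0.060. It follows once the inner tube is fully out (then about 6 N upward in all); 0.060 is the second stop, a hard one. It sinks back by its weight when let go.
- lamp_stand: The other stand, the same as the camera's in every measure, but with a lamp on top; it is to be left alone. Origin and axes as for camera_stand.
- lamp_button (a joint): Travel of the lamp stand's button, m: 0 up; to stay there.
- lamp: Round grey lamp on the other stand, 60 mm across, 30 mm tall, origin at the centre of its underside, 102 mm above the bench; to be left alone.
- tank_wagon: Bystander: steel toy tank wagon, 130 mm long (x), 40 wide, 66 tall, loose on the bench between the two stands. Origin under its middle.
- paint_jar: Bystander: small paint jar, 36 mm across, 50 mm tall, loose. Origin under its middle.
- screwdriver: Bystander: screwdriver lying on the bench, loose. Origin at its middle, lies along its x.
- model_house: Bystander: brick model house, 82 x 102 x 91 mm, loose. Origin under its middle.
- rail_rubber: Bystander: rail-cleaning block, 30 x 70 x 28 mm, loose. Origin under its middle.
Mind the look-alikes: they are no part of the job. What is shaped like the camera_stand but green or yellow is not meant.

How it is judged:
On the way, in this order (a step that is already met when the one before it is completed fails the run):
1. the camera stand's release button is pushed down (value of joint camera_button above 0.0045 m), for 0.1 s.
2. the camera is pulled up to the first stop (inner tube out), held by the fingers (value of joint camera_inner above 0.055 m and contact force between the fingers and camera above 1 N), for 0.05 s.
At the end, for the whole second after the job is handed in: Both tube sections of the camera stand are out to within 5 mm of their stops (60 mm each), the camera is at rest (under 20 mm/s) with the fingers on it (contact over 1 N) and nothing else under it, and the release button is down (all of step 2 and value of joint camera_outer above 0.055 m and height (world z) of camera above 0.212 m and linear speed of camera below 0.02 m/s and value of joint camera_button above 0.0045 m and contact force between camera and tank_wagon below 0.1 N and contact force between camera and paint_jar below 0.1 N and contact force between camera and screwdriver below 0.1 N and contact force between camera and model_house below 0.1 N and contact force between camera and rail_rubber below 0.1 N); the arm keeps its last pose, push and grip.
It fails at once if the camera is squeezed with more than 120 N (summed over both fingers, pull included) (contact force between the fingers and camera above 120 N).
It fails at once if the lamp stand is operated (button pushed over 2 mm, or lamp raised over 5 mm) (value of joint lamp_button above 0.002 m or distance of lamp from where it was at the start of the episode above 0.005 m).
It fails at once if a bystander is shifted by more than 20 mm (distance of any of tank_wagon, paint_jar, screwdriver, model_house, rail_rubber from where it was at the start of the episode above 0.02 m).
It also fails if it takes over 38 s, if anything falls off the work surface, if the arm or the gripper's body presses on something with over 40 N, if the wrist force passes 120 N, or if a joint passes its speed limit or range.

## Working session

There is one attempt and no reset: what is moved stays moved. The work goes in short steps, Python scripts to look and compute and a tool call to move; the robot and the scene stay as the last step left them, time stands still between calls to the robot, and variables do not carry over. Pictures are saved under pics/ and viewed, and the job is handed in when it is done.

Besides the shell and the picture viewer there is one more tool, called after ">>>" by a JSON object that holds its "op" and its "data", one argument or row to a line. send_rows: Moves the arm, as the interface text tells. Shifts and turns lie within -1 to 1; 1 stands for 500 mm of shift or 1.5 rad of turn. Its arguments: {"type":"object","properties":{"series":{"type":"array"},"newtons":{"type":"number"}},"required":["series"]}

```bash
mkdir -p pics
python3 - <<'E'
from bench import ctrl, optics
import cv2
for n in("side","top"):
    d=optics.get_image(n); cv2.imwrite(f"pics/{n}0.png",d["image"][:,:,::-1])
    print(n,{k:v for k,v in d.items() if k!="image"})
print(ctrl.get_state())
E
```

```text
side {'fx': 362.3016617418464, 'fy': 362.3016617418464, 'cx': 314.21080430532385, 'cy': 198.11497762442326, 'k1': -0.011710579534736998, 'rvec': array([ 0.83405729, -2.50926931,  1.17652042]), 'tvec': array([0.37683308, 0.2753591 , 0.72634725])}
top {'fx': 489.45163142367056, 'fy': 489.45163142367056, 'cx': 319.59087755683413, 'cy': 195.67654179965461, 'k1': 0.04838491439535906, 'rvec': array([ 2.08147365, -2.14696219,  0.21252093]), 'tvec': array([-1.37009574e-03,  4.67090834e-01,  1.52072397e+00])}
{'time_s': 0.1, 'joint_pos': array([ 1.19249604,  0.41790473, -0.01031262,  1.61410347,  0.00473206,
        1.1107237 , -0.05301924]), 'joint_velocities': array([-5.37604697e-04, -1.77854560e-03, -1.51051994e-03, -2.44669713e-03,
       -1.88650861e-04,  5.34137090e-05,  6.41179886e-04]), 'joint_efforts': array([ 2.66323514e-03, -8.52579546e+01,  6.40315376e-01, -4.26699221e+01,
       -4.88514535e-02,  1.63923536e-02,  2.80111908e-05]), 'tool_pos': array([ 0.20646095, -0.58966444,  0.30209814]), 'tool_rot': array([-3.14048183e+00,  1.11415264e-04,  3.36812106e-01]), 'contact_force': array([-0.70766069,  0.10647899, -0.60412453]), 'ft_torque': array([ 0.04485601,  0.00755544, -0.02716804]), 'finger_gap': 0.09417098227521559}
```

View pics/side0.png

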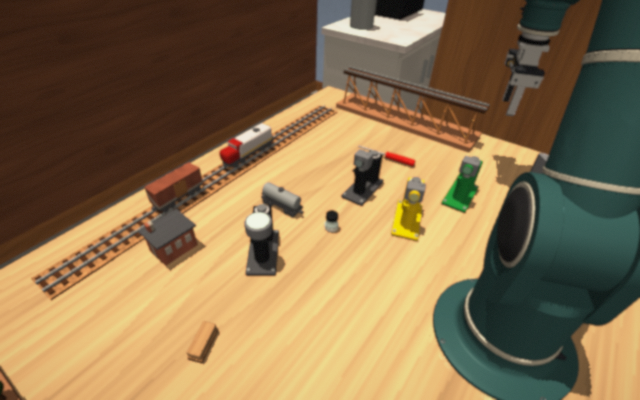

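View pics/top0.png

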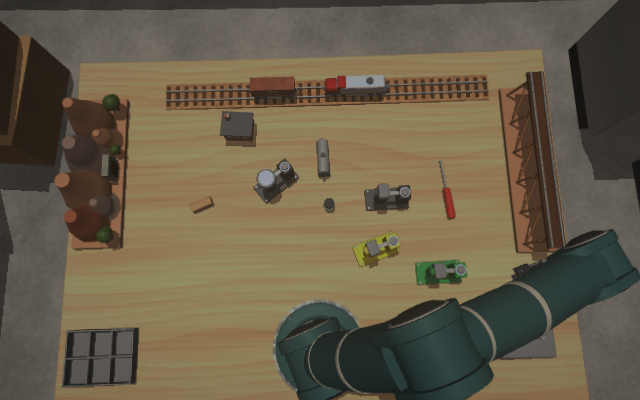

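The camera stand (black and grey) is at about (388,196) in top and (365,172) in side. The lamp stand is at about (275,180) in top, and the yellow and green look-alikes are nearer the robot. I'll zoom in next.

```bash
cat > h.py <<'E'
import numpy as np, cv2
def cam(d):
    K=np.array([[d["fx"],0,d["cx"]],[0,d["fy"],d["cy"]],[0,0,1.]]); D=np.array([d["k1"],0,0,0.])
    return K,D,np.array(d["rvec"],float),np.array(d["tvec"],float)
def proj(d,P):
    K,D,r,t=cam(d); return cv2.projectPoints(np.array(P,float).reshape(-1,1,3),r,t,K,D)[0].reshape(-1,2)
def back(d,uv,z):
    K,D,r,t=cam(d); R=cv2.Rodrigues(r)[0]
    n=cv2.undistortPoints(np.array(uv,float).reshape(-1,1,2),K,D).reshape(-1,2)
    o=-R.T@t; out=[]
    for a in n:
        v=R.T@np.array([a[0],a[1],1]); out.append(o+v*(z-o[2])/v[2])
    return np.array(out)
E
python3 - <<'E'
from bench import optics
import cv2
d=optics.get_image("top"); cv2.imwrite("pics/topz.png",cv2.resize(d["image"][165:225,350:430,::-1],None,fx=10,fy=10,interpolation=cv2.INTER_CUBIC))
d=optics.get_image("side"); cv2.imwrite("pics/sidez.png",cv2.resize(d["image"][140:210,325:405,::-1],None,fx=8,fy=8,interpolation=cv2.INTER_CUBIC))
E
```

```text
(no output)
```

View pics/topz.png

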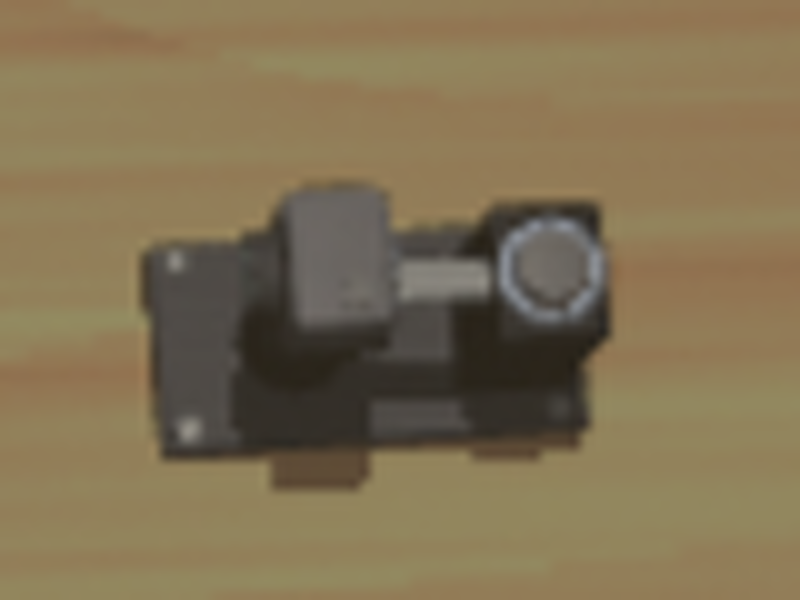

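View pics/sidez.png

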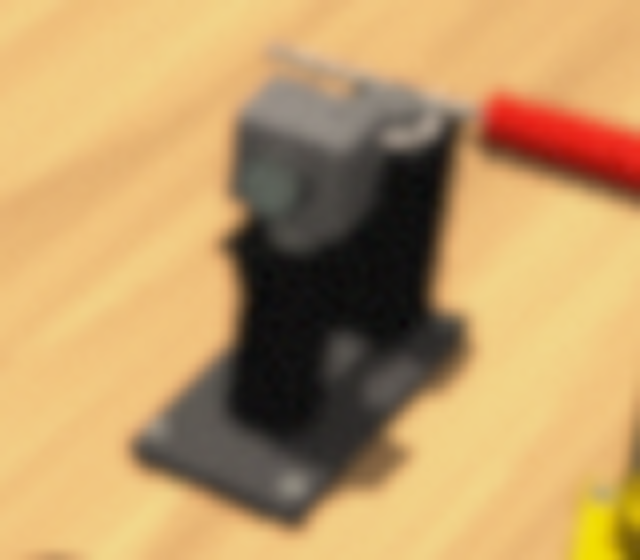

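Run:
```python
from bench import optics
from h import *
import cv2
d=optics.get_image("top"); s=optics.get_image("side")
f=lambda x,y:(350+(x+.5)/10-.5,165+(y+.5)/10-.5)
b=back(d,[f(551,265)],.11)[0]; c=back(d,[f(339,257)],.142)[0]
ft=back(d,[f(150,245),f(165,458),f(587,428)],.012)
print(b,c,np.linalg.norm(b-c-[0,0,-.032]),"yaw bc",np.arctan2(*(c-b)[[1,0]]))
print(ft,np.arctan2(*(ft[1]-ft[2])[[1,0]]),np.linalg.norm(ft[1]-ft[2]),np.linalg.norm(ft[1]-ft[0]))
# foot fit: front corners -> axis
mid=(ft[0]+ft[1])/2; v=(ft[1]-ft[2])/np.linalg.norm(ft[1]-ft[2]); print("axis from foot",mid-v*.045, "button", mid-v*.115)
# template fit overlay
from scipy.spatial.transform import Rotation
def model(x,y,w):
    R=Rotation.from_euler('z',w).as_matrix()
    P=[]
    for z in(0,.012):P+= [[a,q,z] for a,q in((-.095,-.035),(.045,-.035),(.045,.035),(-.095,.035))]
    for z in(.102,.142):P+=[[a,q,z] for a,q in((-.016,-.022),(.016,-.022),(.016,.022),(-.016,.022))]
    P+=[[-.088,q,.1] for q in(-.022,.022)]+[[-.052,q,.1] for q in(.022,-.022)]
    P+=[[-.07+.012*np.cos(t),.012*np.sin(t),.11] for t in np.linspace(0,6.28,24)]
    return (R@np.array(P).T).T+[x,y,0]
w=np.arctan2(v[1],v[0]); a=(c[:2]+mid[:2]-v[:2]*.045)/2
a=(c[:2]+(b[:2]+.07*v[:2])+mid[:2]-v[:2]*.045)/3
print(a,w)
for n,im,(x0,y0,x1,y1) in(("t",d,(350,165,430,225)),("s",s,(325,140,405,210))):
    I=cv2.resize(im["image"][y0:y1,x0:x1,::-1],None,fx=10 if n=="t" else 8,fy=10 if n=="t" else 8,interpolation=cv2.INTER_CUBIC);k=10 if n=="t" else 8
    u=(proj(im,model(*a,w))-[x0,y0]+.5)*k
    u=u.astype(int)
    for i in(0,4,8,12,16): cv2.polylines(I,[u[i:i+4]],True,(0,255,0),1)
    cv2.polylines(I,[u[20:]],True,(0,0,255),1)
    cv2.imwrite(f"pics/ov_{n}.png",I)
# obstacles
t=lambda uv,z:back(d,[uv],z)[0]
print("wagon",t((323,158),.066),"jar",t((329,205),.05),"drv",t((449,203),.02),t((441,163),.01),"yellow btn",t((393,240),.11),"lamp",t((266,178),.13))
```

```text
[ 0.46027287 -0.27733335  0.11      ] [ 0.45805547 -0.20822511  0.142     ] 0.06914380442095196 yaw bc 1.602871195924576
[[ 0.49160511 -0.16412116  0.012     ]
 [ 0.42057614 -0.16552041  0.012     ]
 [ 0.4262313  -0.30300564  0.012     ]] 1.6119060420124331 0.13760149101080582 0.07104275725785367
axis from foot [ 0.45794004 -0.20978276  0.012     ] button [ 0.46081691 -0.27972362  0.012     ]
[ 0.45779717 -0.20846679] 1.6119060420124331
wagon [ 0.58620398 -0.03052658  0.066     ] jar [ 0.43503044 -0.04486067  0.05      ] drv [ 0.43506678 -0.43366404  0.02      ] [ 0.57223556 -0.42120558  0.01      ] yellow btn [ 0.31090415 -0.2324701   0.11      ] lamp [0.51010815 0.1461695  0.13      ]
```

View pics/ov_t.png

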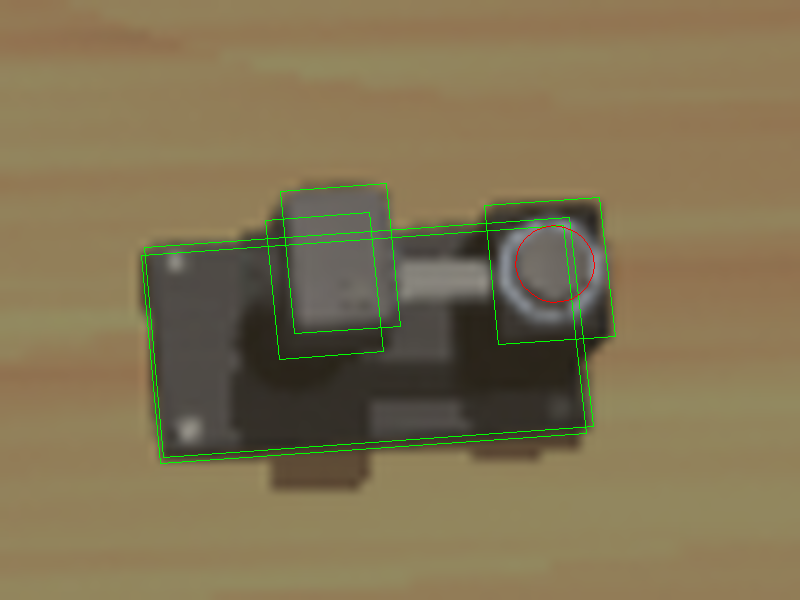

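View pics/ov_s.png

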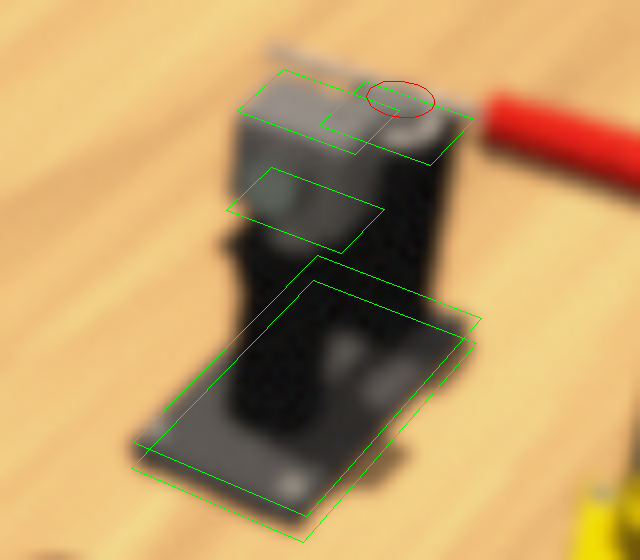

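The model overlays well in both views: axis ≈ (0.458, -0.208), yaw ≈ 1.605, button ≈ (0.460, -0.278). The sizes check out too (69 mm measured against 70, and the foot is 138 x 71 mm). Next I'll go above the button with the fingers shut.

>>> {"op": "send_rows", "data": {
  "series": [
    [1, 0.508, 0.623, 0, 0.845],
    [1, 0.508, 0.623, 0, 0.845],
    [1, 0.508, 0.623, 0, 0.845],
    [1, 0.508, 0.623, 0, 0.845],
    [1, 0.508, 0.623, 0, 0.845],
    [1, 0.508, 0.623, 0, 0.845],
    [1, 0.508, 0.623, 0, 0.845],
    [1, 0.508, 0.623, 0, 0.845]
  ],
  "newtons": 30
}}

```text
time_s: 1.1
tool_pos: [0.4602, -0.2781, 0.3029]
tool_rot: [3.141, 0.001, 1.543]
contact_force: [1.0, -0.6, 0.3]
finger_gap: 0.0336
```

>>> {"op": "send_rows", "data": {
  "series": [
    [1, 0, 0, 0, 0.04],
    [1, 0, 0, 0, 0.04],
    [1, 0, 0, 0, 0.04],
    [1, 0, 0, -0.08, 0.04],
    [1, 0, 0, -0.16, 0.04],
    [1, 0, 0, -0.16, 0.04],
    [1, 0, 0, -0.16, 0.04],
    [1, 0, 0, -0.16, 0.04]
  ]
}}

```text
time_s: 1.9
tool_pos: [0.4599, -0.2806, 0.2246]
tool_rot: [3.14, 0.001, 1.595]
contact_force: [-0.0, -0.1, 1.1]
finger_gap: 0.0008
```

Run:
```python
from bench import optics,ctrl
import cv2
d=optics.get_image("top"); a=cv2.resize(d["image"][160:230,340:440,::-1],None,fx=7,fy=7,interpolation=cv2.INTER_CUBIC)
d=optics.get_image("side"); b=cv2.resize(d["image"][110:210,325:425,::-1],None,fx=6,fy=6,interpolation=cv2.INTER_CUBIC)
cv2.imwrite("pics/a1.png",a);cv2.imwrite("pics/b1.png",b)
s=ctrl.get_state();print(s["tool_pos"],s["tool_rot"],s["contact_force"],s["finger_gap"],s["joint_pos"])
```

```text
[ 0.45985513 -0.28043622  0.22439939] [3.13963541e+00 1.65298978e-03 1.59600411e+00] [ 0.96398297 -0.6424644   0.68088029] 0.00047020334154195383 [ 0.81136144  0.38151944 -0.39113056  1.89362577  0.18318175  0.89853108
  0.35653758]
```

View pics/b1.png

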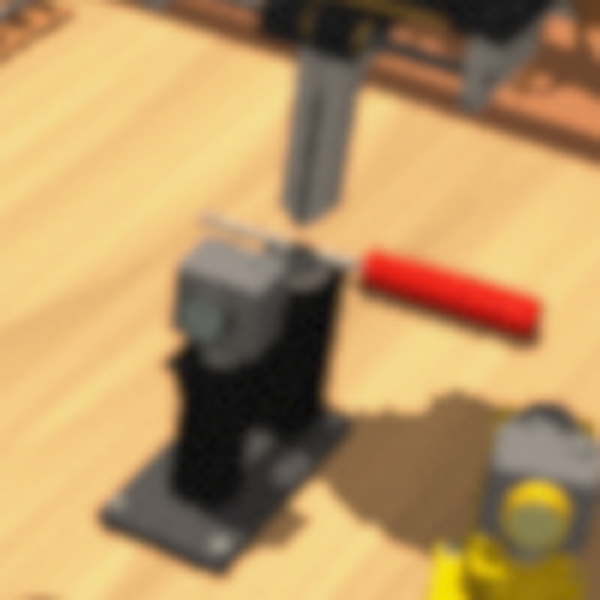

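The shut fingertips are right above the button. Now I'll press in small steps.

>>> {"op": "send_rows", "data": {
  "series": [
    [1, 0, 0.004, -0.015, 0],
    [1, 0, 0.004, -0.025, 0],
    [1, 0, 0.004, -0.03, 0],
    [1, 0, 0.004, -0.035, 0],
    [1, 0, 0.004, -0.038, 0],
    [1, 0, 0.004, -0.041, 0],
    [1, 0, 0.004, -0.044, 0],
    [1, 0, 0.004, -0.044, 0]
  ]
}}

```text
time_s: 2.8
tool_pos: [0.4594, -0.2778, 0.2012]
tool_rot: [-3.141, 0.0, 1.597]
contact_force: [-6.0, 4.5, 15.4]
finger_gap: 0.0005
```

15 N is well over the 3 N spring, with the tip at 0.104, so the button is at its stop. Next I'll lift, open, and move over the camera.

>>> {"op": "send_rows", "data": {
  "series": [
    [1, 0, 0, -0.001, 0],
    [1, 0, 0, 0.05, 0],
    [1, 0, 0, 0.15, 0],
    [-1, 0, 0, 0.2, 0],
    [-1, -0.002, 0.07, 0.2, 0],
    [-1, -0.002, 0.14, 0.2, 0],
    [-1, -0.002, 0.14, 0.2, 0],
    [-1, -0.002, 0.14, 0.2, 0]
  ]
}}

```text
time_s: 3.6
tool_pos: [0.4585, -0.2076, 0.3008]
tool_rot: [3.141, 0.001, 1.598]
contact_force: [-0.4, 0.4, -0.1]
finger_gap: 0.0371
```

Run:
```python
from bench import optics,ctrl
import cv2
d=optics.get_image("top"); a=cv2.resize(d["image"][160:230,340:440,::-1],None,fx=7,fy=7,interpolation=cv2.INTER_CUBIC)
d=optics.get_image("side"); b=cv2.resize(d["image"][110:210,325:425,::-1],None,fx=6,fy=6,interpolation=cv2.INTER_CUBIC)
cv2.imwrite("pics/a2.png",a);cv2.imwrite("pics/b2.png",b)
s=ctrl.get_state();print(s["tool_pos"],s["tool_rot"],s["contact_force"],s["finger_gap"],s["joint_pos"])
```

```text
[ 0.45830111 -0.20869653  0.30057862] [3.14156088e+00 2.82765709e-04 1.59586840e+00] [ 0.38630218 -0.55991859 -0.71702553] 0.04505035332717899 [ 0.76238689  0.22950006 -0.45355936  1.90071907  0.11636293  1.03673723
  0.28486002]
```

View pics/b2.png

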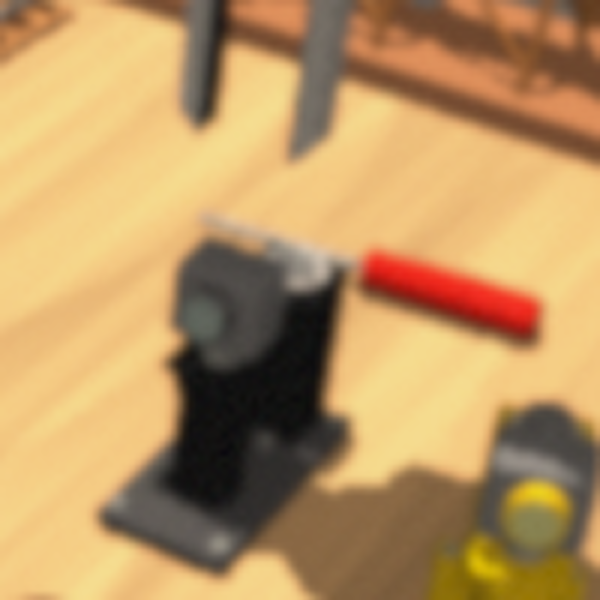

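View pics/a2.png

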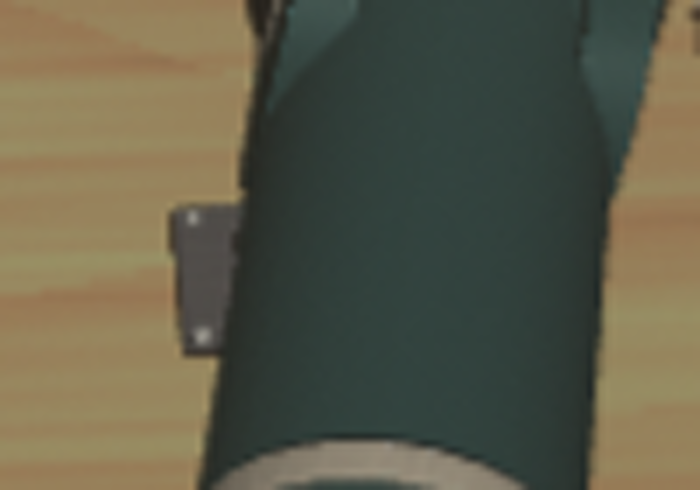

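The button now sits lower in its ring (side crop, around (310,265)). I'll let the fingers open and descend over the camera.

>>> {"op": "send_rows", "data": {
  "series": [
    [-1, 0, 0, 0, 0],
    [-1, 0, 0, 0, 0],
    [-1, 0, 0, 0, 0],
    [-1, 0, 0, -0.04, 0],
    [-1, 0, 0, -0.08, 0],
    [-1, 0, 0, -0.13, 0],
    [-1, 0, 0, -0.17, 0],
    [-1, 0, 0, -0.192, 0]
  ]
}}

```text
time_s: 4.5
tool_pos: [0.4579, -0.2078, 0.2032]
tool_rot: [-3.14, -0.001, 1.597]
contact_force: [0.1, 0.9, -0.1]
finger_gap: 0.0944
```

Run:
```python
from bench import optics,ctrl
import cv2
d=optics.get_image("side"); b=cv2.resize(d["image"][110:210,325:425,::-1],None,fx=6,fy=6,interpolation=cv2.INTER_CUBIC)
cv2.imwrite("pics/b3.png",b)
s=ctrl.get_state();print(s["tool_pos"],s["tool_rot"],s["contact_force"],s["finger_gap"])
```

```text
[ 0.45759686 -0.20773079  0.2023273 ] [-3.13921012e+00 -1.38513547e-03  1.59659970e+00] [-1.89896132  1.69107099 -1.88387216] 0.09408476113532979
```

View pics/b3.png

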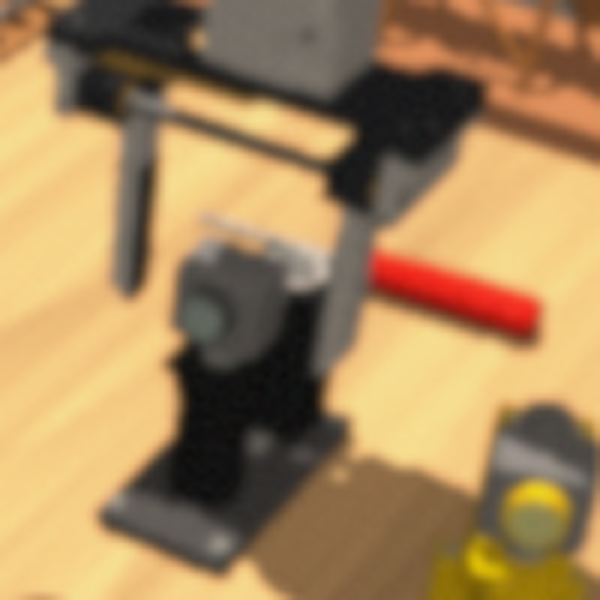

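The fingers straddle the camera's y faces. Closing with 30 N.

>>> {"op": "send_rows", "data": {
  "series": [
    [1, 0, 0, 0, 0],
    [1, 0, 0, 0, 0],
    [1, 0, 0, 0, 0],
    [1, 0, 0, 0, 0],
    [1, 0, 0, 0, 0],
    [1, 0, 0, 0, 0],
    [1, 0, 0, 0, 0],
    [1, 0, 0, 0, 0]
  ],
  "newtons": 30
}}

```text
time_s: 5.35
tool_pos: [0.4595, -0.2078, 0.2052]
tool_rot: [3.139, 0.001, 1.597]
contact_force: [7.8, -0.8, -1.4]
finger_gap: 0.0438
```

The gap is 43.8 mm, as it should be. The 8 N sideways force means I'm off by a mm or two, so I'll ease +x and start lifting gently.

>>> {"op": "send_rows", "data": {
  "series": [
    [1, 0.002, 0, 0, 0],
    [1, 0.004, 0, 0, 0],
    [1, 0.004, 0, 0, 0],
    [1, 0.004, 0, 0.008, 0],
    [1, 0.004, 0, 0.016, 0],
    [1, 0.004, 0, 0.024, 0],
    [1, 0.004, 0, 0.032, 0],
    [1, 0.004, 0, 0.04, 0]
  ]
}}

```text
time_s: 6.15
tool_pos: [0.4602, -0.2079, 0.225]
tool_rot: [-3.141, 0.0, 1.597]
contact_force: [-1.1, -0.7, -3.0]
finger_gap: 0.0436
```

Sliding freely at -3 N, with about 20 mm out. Continuing to the first stop.

>>> {"op": "send_rows", "data": {
  "series": [
    [1, 0, 0, 0.012, 0],
    [1, 0, 0, 0.024, 0],
    [1, 0, 0, 0.036, 0],
    [1, 0, 0, 0.048, 0],
    [1, 0, 0, 0.06, 0],
    [1, 0, 0, 0.068, 0],
    [1, 0, 0, 0.076, 0],
    [1, 0, 0, 0.084, 0]
  ]
}}

```text
time_s: 6.95
tool_pos: [0.4602, -0.2078, 0.2668]
tool_rot: [-3.141, -0.0, 1.597]
contact_force: [-2.7, -0.9, -4.9]
finger_gap: 0.0439
```

>>> {"op": "send_rows", "data": {
  "series": [
    [1, 0, 0, 0.012, 0],
    [1, 0, 0, 0.026, 0],
    [1, 0, 0, 0.04, 0],
    [1, 0, 0, 0.054, 0],
    [1, 0, 0, 0.068, 0],
    [1, 0, 0, 0.082, 0],
    [1, 0, 0, 0.094, 0],
    [1, 0, 0, 0.1, 0]
  ]
}}

```text
time_s: 7.75
tool_pos: [0.4602, -0.2079, 0.3172]
tool_rot: [-3.141, 0.0, 1.597]
contact_force: [-3.6, -1.0, -6.7]
finger_gap: 0.0439
```

Run:
```python
from bench import optics,ctrl
import cv2
d=optics.get_image("side"); b=cv2.resize(d["image"][90:210,325:425,::-1],None,fx=5,fy=5,interpolation=cv2.INTER_CUBIC)
cv2.imwrite("pics/b4.png",b)
s=ctrl.get_state();print(s["tool_pos"],s["tool_rot"],s["contact_force"],s["finger_gap"])
```

```text
[ 0.46029659 -0.20784718  0.31736433] [-3.14157369e+00  2.58080014e-04  1.59680280e+00] [-5.00497006 -0.30227855 -0.62768858] 0.04403306857761976
```

View pics/b4.png

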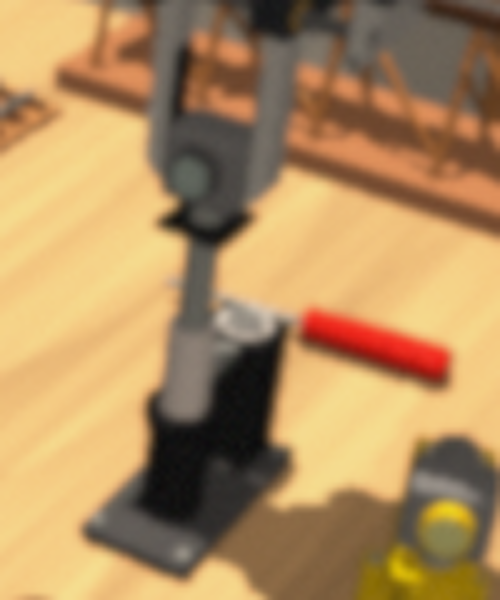

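Both tube sections are visibly out and the camera is held. Now I'll creep up to the second stop.

>>> {"op": "send_rows", "data": {
  "series": [
    [1, -0.001, 0, 0.003, 0],
    [1, -0.001, 0, 0.005, 0],
    [1, -0.001, 0, 0.007, 0],
    [1, -0.001, 0, 0.009, 0],
    [1, -0.001, 0, 0.011, 0],
    [1, -0.001, 0, 0.011, 0],
    [1, -0.001, 0, 0.011, 0],
    [1, -0.001, 0, 0.011, 0]
  ]
}}

```text
time_s: 8.6
tool_pos: [0.46, -0.2079, 0.3223]
tool_rot: [3.141, 0.0, 1.597]
contact_force: [0.0, -0.5, -0.3]
finger_gap: 0.0438
```

>>> {"op": "send_rows", "data": {
  "series": [
    [1, 0, 0, 0.001, 0],
    [1, 0, 0, 0.002, 0],
    [1, 0, 0, 0.003, 0],
    [1, 0, 0, 0.004, 0],
    [1, 0, 0, 0.005, 0],
    [1, 0, 0, 0.005, 0],
    [1, 0, 0, 0.005, 0],
    [1, 0, 0, 0.005, 0]
  ]
}}

```text
time_s: 9.4
tool_pos: [0.4599, -0.2079, 0.3248]
tool_rot: [3.141, 0.0, 1.597]
contact_force: [1.7, -0.4, -2.5]
finger_gap: 0.0439
```

>>> {"op": "send_rows", "data": {
  "series": [
    [1, 0, 0, 0.001, 0],
    [1, 0, 0, 0.002, 0],
    [1, 0, 0, 0.002, 0],
    [1, 0, 0, 0.003, 0],
    [1, 0, 0, 0.003, 0],
    [1, 0, 0, 0.003, 0],
    [1, 0, 0, 0.003, 0],
    [1, 0, 0, 0.003, 0]
  ]
}}

```text
time_s: 10.2
tool_pos: [0.4598, -0.2078, 0.3251]
tool_rot: [-3.141, -0.001, 1.597]
contact_force: [8.2, -1.8, -21.3]
finger_gap: 0.0439
```

Run:
```python
from bench import optics,ctrl
from h import *
import cv2
F=[]
d=optics.get_image("side"); s=ctrl.get_state()
for i in range(4):
    s=ctrl.get_state();F.append(s["contact_force"]); optics.get_image("top")
print(np.round(F,1),s["tool_pos"],s["finger_gap"])
b=cv2.resize(d["image"][90:210,325:425,::-1],None,fx=5,fy=5,interpolation=cv2.INTER_CUBIC)
# predicted plate/camera outline at full extension
w=1.603;R=np.array([[np.cos(w),-np.sin(w),0],[np.sin(w),np.cos(w),0],[0,0,1]])
for z,h,k,c in((.222,.016,.022,(0,255,0)),(.262,.016,.022,(0,255,0)),(.21,.02,.02,(0,0,255))):
    P=np.array([[-h,-k,z],[h,-k,z],[h,k,z],[-h,k,z]])@R.T+[.459,-.208,0]
    cv2.polylines(b,[((proj(d,P)-[325,90]+.5)*5).astype(int)],True,c,1)
cv2.imwrite("pics/b5.png",b)
```

```text
[[  8.2  -2.1 -23.3]
 [  9.1  -3.  -21.8]
 [  8.4  -1.5 -23.4]
 [  8.   -2.3 -21.8]] [ 0.45976177 -0.20783388  0.32509042] 0.04376606353350366
```

View pics/b5.png

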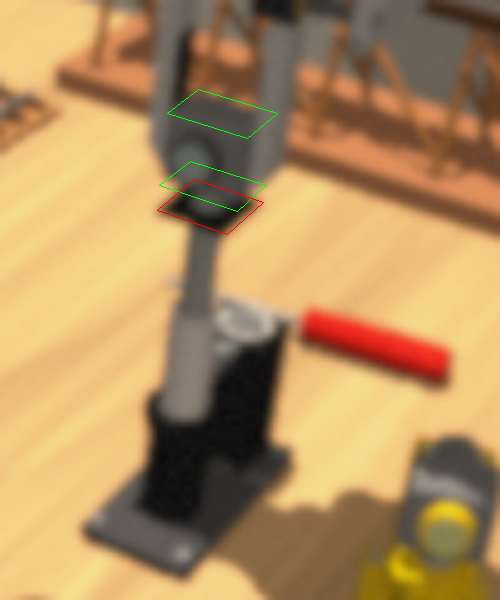

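The force jumped from 2.5 to 22 N at a lift of 120.6 mm, so this is the hard second stop, and the full-extension overlay matches. I'll ease off 0.5 mm so the pull is gentler.

>>> {"op": "send_rows", "data": {
  "series": [
    [1, 0.001, 0, -0.001, 0],
    [1, 0.001, 0, -0.001, 0],
    [1, 0.001, 0, -0.001, 0],
    [1, 0.001, 0, -0.001, 0],
    [1, 0.001, 0, -0.001, 0],
    [1, 0.001, 0, -0.001, 0],
    [1, 0.001, 0, -0.001, 0],
    [1, 0.001, 0, -0.001, 0]
  ]
}}

```text
time_s: 11.25
tool_pos: [0.46, -0.2078, 0.3251]
tool_rot: [-3.141, -0.0, 1.597]
contact_force: [4.4, -2.0, -25.4]
finger_gap: 0.0438
```

Run:
```python
from bench import optics,ctrl
s=ctrl.get_state();print(s["tool_pos"],s["contact_force"],s["finger_gap"])
if s["tool_pos"][2]>.323 and .042<s["finger_gap"]<.046 and abs(s["contact_force"][2])<25: print(ctrl.finish_job())
```

```text
[ 0.46002805 -0.20781876  0.32512535] [  4.39185983  -1.96497523 -25.36495093] 0.043829577901915585
```

Easing off didn't lower the pull: it reads 25 N, so the job wasn't handed in. I'll ease off a little more.

>>> {"op": "send_rows", "data": {
  "series": [
    [1, 0.001, 0, -0.002, 0],
    [1, 0.001, 0, -0.002, 0],
    [1, 0.001, 0, -0.002, 0],
    [1, 0.001, 0, -0.002, 0],
    [1, 0.001, 0, -0.002, 0],
    [1, 0.001, 0, -0.002, 0],
    [1, 0.001, 0, -0.002, 0],
    [1, 0.001, 0, -0.002, 0]
  ]
}}

```text
time_s: 12.05
tool_pos: [0.4604, -0.2079, 0.3249]
tool_rot: [-3.141, 0.0, 1.597]
contact_force: [-4.6, 0.3, -5.4]
finger_gap: 0.0439
```

>>> {"op": "send_rows", "data": {
  "series": [
    [1, 0, 0, 0, 0],
    [1, 0, 0, 0, 0],
    [1, 0, 0, 0, 0],
    [1, 0, 0, 0, 0],
    [1, 0, 0, 0, 0],
    [1, 0, 0, 0, 0],
    [1, 0, 0, 0, 0],
    [1, 0, 0, 0, 0]
  ]
}}

```text
time_s: 12.85
tool_pos: [0.4604, -0.2079, 0.3249]
tool_rot: [-3.141, 0.0, 1.597]
contact_force: [-5.6, -0.3, -6.0]
finger_gap: 0.0438
```

Run:
```python
from bench import optics,ctrl
import cv2
d=optics.get_image("side"); b=cv2.resize(d["image"][90:210,325:425,::-1],None,fx=5,fy=5,interpolation=cv2.INTER_CUBIC)
cv2.imwrite("pics/b6.png",b)
s=ctrl.get_state();print(s["tool_pos"],s["contact_force"],s["finger_gap"])
```

```text
[ 0.46044581 -0.20788686  0.32489852] [-6.65236731  0.35158933 -5.40745582] 0.043895860048609986
```

View pics/b6.png

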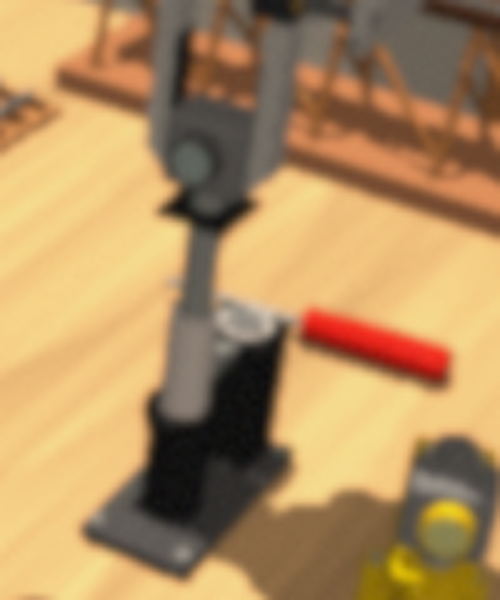

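The arm is holding steady: the camera is still up at the second stop, the button is down, and the pull is about 6 N. Handing in.

```bash
python3 -c "
from bench import ctrl
print(ctrl.finish_job()); s=ctrl.get_state(); print(s['time_s'],s['tool_pos'],s['contact_force'],s['finger_gap'])"
```

```text
the job is handed in; nothing more can be done
None
the job is handed in; nothing more can be done
```

I pushed the camera stand's button down, then gripped the camera on its y faces with 30 N and pulled it up past the first stop to the second. I handed the job in while still holding it there, at about 13 s of the 38 s allowed; no verdict was reported.

**Button:** I pressed until the force reached 15 N, well over the 3 N spring, with the fingertips about 104 mm above the bench. That is about 5.8 mm of travel. In later pictures the button still sits low in its ring.

**Height:** The gripper rose about 120.5 mm. At the top the pull jumped from 2.5 to 22 N, which marks the hard second stop, and an overlay of the fully extended camera matched the side picture.

**Last hold:** The arm stayed steady for 0.8 s, with a finger gap of 43.9 mm, a pull of about 6 N and a remaining side force of 6–7 N along x.

**What disagreed:** My first attempt to ease off at the stop, by 0.5 mm, left the pull at 25 N. My own check then held back the hand-in, and easing off another 1 mm brought the pull down to about 6 N.

I didn't command any motion near the lamp stand. I didn't measure it or the loose items again at the end, though the screwdriver looks unmoved in the last picture.

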